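# Load the bench mixer and lock its hold-down plate

### The arm

A 6-joint arm with a two-finger parallel gripper is mounted at the origin on the work surface. World frame = base frame: x ahead of the robot, y to its left, z up, the work surface at z = 0. Lengths are in m, angles in rad, forces in N, time in s.
With the tool pointing down it reaches from about 0.325 to 0.85 m from the base axis. Payload 15.5 kg.
Tool frame: the origin (TCP) lies where the fingers leave the gripper's body, on its centre line; the fingertips stand 78 mm ahead of it and the grasp point (between the pads) lies 60 mm ahead of it; z points along the fingers, y is the line along which they close (so a half turn about z gives the same grasp; the last joint's range is limited). The gripper opens to 91 mm and grips with 3 to 60 N. Pads are 32 mm wide; open, the fingers measure 118 mm over their backs; the gripper's body (76 mm by 178 mm) begins 60 mm behind the grasp point.
Start: joints at [-1.349, 0.494, 1.345, -0, 1.302, -0.096], TCP at [0.195, -0.594, 0.292] pointing down, gripper open.
Joint ranges: [-2.91, 2.91], [-0.82, 2.16], [0.22, 2.67], [-1.22, 4.37], [0.12, 2.79], [-3.08, 3.08]. Speed limits (rad/s): [1.89, 1.89, 2.57, 3.01, 3.01, 3.01].

### API

Orientations are given as a unit quaternion [x, y, z, w].
In Python, from workcell import arm gives the robot as it stands. The module is installed in compiled form; this text tells all that it offers. Calls block until the motion is done:
- arm.move_to(position, orientation): joint-space move of the TCP to a pose.
- arm.movel(position, frame=None, rate=0.15): straight line of the TCP; frame=None keeps the orientation; rate is the mean speed in m/s.
- arm.set_joints(angles): joint-space move.
- arm.command_gripper(opening, strength=None): opening from 0.0 (shut) to 1.0 (fully open); strength is the grip in N (None keeps the last); returns when the fingers have stopped.
- arm.dwell(seconds).
- arm.inverse_kinematics(position, orientation): joint angles nearest the present ones, or None.
- arm.read_state(): the state.
- arm.read_camera(name): name is "scene" or "side" or "wrist"; returns the picture (384x512x3 uint8, red, green, blue); there is no depth.
- arm.camera_params(name): a dict with "vfov" (degrees; the focal length in pixels is half the picture's height over the tangent of half this angle, whatever the lens; pixels are square), "cx", "cy" (the principal point, pixels), "rvec" (rotation vector, rad) and "tvec" (3), from world to camera coordinates, as OpenCV has them; the wrist camera has in their place "T_tool_cam" (4x4, takes a point from camera to tool coordinates, whose origin is the TCP and whose axes are the flange's). Camera axes: x right, y down, z forward; pixel columns grow to the right and rows downward; lengths in m; the calibration is good to about 2 mm. A picture is of the moment at which its call begins: read the wrist's pose just before it. camera_params takes no time and is no camera call.
A pose or a line that the arm cannot do raises arm.MotionError and nothing moves.
- arm.job_done(): hands the job in; it is judged then, once.
The state is a dict: "t": time; "joint_positions": joint angles; "dq": joint speeds; "joint_efforts": joint torques, N m; "position": TCP position; "orientation": TCP orientation; "ft_force": force on the tool from outside, world axes, zero at the start; "wrist_torque": the same for the moment, N m; "grip_width": opening from 0.0 (shut) to 1.0 (fully open); "finger_force": force on a finger pad.
Only numpy, scipy, OpenCV 4.12 (cv2) and the standard library are available. Lean on these libraries where they do the work, as an engineer would, in place of code of your own. Each camera call takes 0.05 s, during which the arm holds its last target. There are 200 camera calls.

### The job

Load the bench mixer: swing its lock collar back to the open mark, then stand every sample jar from the bench upright on the mixer's deck in one straight row along the white centre line, close side by side with less than a finger's width between neighbours. Then lay the hold-down plate squarely on the two end blocks, its edges flush with theirs all round, and last turn the collar to the locked mark so that its lug reaches over the plate. Leave the other things on the bench alone; should something get knocked out of place, put it right.

Things in the scene. Friction and masses are not known exactly. Their poses are not given: they have to be found in the camera images.
- jar1: sample jar, white upright cylinder 40 mm in diameter and 46 mm tall with a grey cap 35 mm in diameter on top, 60 mm tall in all, 90 g; three or four of the four jars are present (None if absent), all alike and standing on the bench at the start; origin at the centre of the underside, z up
- jar2: sample jar, white upright cylinder 40 mm in diameter and 46 mm tall with a grey cap 35 mm in diameter on top, 60 mm tall in all, 90 g; three or four of the four jars are present (None if absent), all alike and standing on the bench at the start; origin at the centre of the underside, z up
- jar3: sample jar, white upright cylinder 40 mm in diameter and 46 mm tall with a grey cap 35 mm in diameter on top, 60 mm tall in all, 90 g; three or four of the four jars are present (None if absent), all alike and standing on the bench at the start; origin at the centre of the underside, z up
- jar4: sample jar, white upright cylinder 40 mm in diameter and 46 mm tall with a grey cap 35 mm in diameter on top, 60 mm tall in all, 90 g; three or four of the four jars are present (None if absent), all alike and standing on the bench at the start; origin at the centre of the underside, z up
- plate: hold-down plate, flat aluminium 90 x 244 x 8 mm (x, y, z), 300 g, lying on the bench; on its top centre stands a black grip rib 14 mm wide (x), 70 mm long (y) and 26 mm tall, to be pinched across x; it may lie either way round; origin at the centre of the underside
- mixer: fixed bench mixer; white housing x +-70, y -127 to 230 mm, 46 mm tall; origin on the bench under the deck's middle. Black deck (top z = 50) free over x +-66, y +-97, white centre line along y at x = 0, rails at x = +-68 rise 8 mm above it. Grey end blocks x +-45, y +-97 to +-122, tops z = 114. Column with lock collar at x = 0, y = 156
- row (a point): middle of the white centre line, on the deck surface; axes as the mixer's: the row runs along y
- seat (a point): middle between the two end blocks at the height of their tops, 64 mm above the deck: the plate's origin belongs here, its long y axis along this y axis (either way round)
- collar_axis (a point): on the collar's vertical axis, at the height of the collar's top face, 134 mm above the bench (156 mm along y from the mixer's origin)
- collar_pin (a point): centre of the collar's upright round grip pin, 14 mm thick, 34 mm tall (17 above and below), 46 mm from the axis, to be pinched from above; nothing near it is higher than its foot, 134 mm above the bench. It stands on a 14 mm wide arm; on the far side of the axis an 18 mm wide lug reaches 56 mm from the axis, underside 12 mm above the block tops, 4 mm clear of the plate
- collar (a joint): turn of the captive lock collar, rad, limits -0.05 to 1.64, stays where left, grows clockwise from above: 0 = open, the pin's arm points to the single white bar (mixer's -x), lug clear of the plate; 1.57 = locked, arm points between the pair of white bars (mixer's +y), lug over the plate's end. The bars are on the black quadrant round the collar
- tube_rack: bystander: red tube rack 80 x 120 x 47 mm; origin under its centre
- tip_box: bystander: white and green tip box 85 x 120 x 62 mm; origin under its centre
- reagent: bystander: amber bottle 64 mm in diameter, 150 mm tall; origin under its centre
There are look-alikes about, which are no part of the job. What is shaped like the jar3 but blue or yellow is not meant.

How it is judged:
On the way, in this order (a step that is already met when the one before it is completed fails the run):
1. the lock collar is swung back to its open mark (value of joint collar below 0.12 rad), for 0.2 s.
2. all jars stand upright on the deck in one close row along the centre line (x of jar1 in the frame of row between -0.007 and 0.007 m and y of jar1 in the frame of row between -0.08 and 0.08 m and z of jar1 in the frame of row between -0.004 and 0.004 m and angle between each of jar1, jar2, jar3, jar4's own z axis and vertical below 0.06 rad and linear speed of each of jar1, jar2, jar3, jar4 below 0.02 m/s and (horizontal distance between jar1 and jar2 below 0.06 m or horizontal distance between jar1 and jar3 below 0.06 m or horizontal distance between jar1 and jar4 below 0.06 m) and x of jar2 in the frame of row between -0.007 and 0.007 m and y of jar2 in the frame of row between -0.08 and 0.08 m and z of jar2 in the frame of row between -0.004 and 0.004 m and (horizontal distance between jar2 and jar1 below 0.06 m or horizontal distance between jar2 and jar3 below 0.06 m or horizontal distance between jar2 and jar4 below 0.06 m) and x of jar3 in the frame of row between -0.007 and 0.007 m and y of jar3 in the frame of row between -0.08 and 0.08 m and z of jar3 in the frame of row between -0.004 and 0.004 m and (horizontal distance between jar3 and jar1 below 0.06 m or horizontal distance between jar3 and jar2 below 0.06 m or horizontal distance between jar3 and jar4 below 0.06 m) and x of jar4 in the frame of row between -0.007 and 0.007 m and y of jar4 in the frame of row between -0.08 and 0.08 m and z of jar4 in the frame of row between -0.004 and 0.004 m and (horizontal distance between jar4 and jar1 below 0.06 m or horizontal distance between jar4 and jar2 below 0.06 m or horizontal distance between jar4 and jar3 below 0.06 m)), for 0.2 s.
3. the plate lies flush on both end blocks (x of plate in the frame of seat between -0.004 and 0.004 m and y of plate in the frame of seat between -0.004 and 0.004 m and z of plate in the frame of seat between -0.003 and 0.003 m and angle between the y axis of plate and the y axis of seat, either way round below 0.05 rad and angle between plate's own z axis and vertical below 0.03 rad and linear speed of plate below 0.02 m/s), for 0.2 s.
4. the collar is turned to its locked mark (value of joint collar above 1.44 rad), for 0.2 s.
At the end, for the whole second after the job is handed in: Jars upright on the deck, within 7 mm of the centre line, each under 60 mm (centre to centre) from a neighbour; plate flat on both blocks, centred within 4 mm each way, turned under 0.05 rad; collar within 0.13 rad of the locked mark; all at rest (all of step 2 and all of step 3 and value of joint collar above 1.44 rad and velocity of joint collar below 0.05 rad/s); the robot touches nothing.
It fails at once if the red tube rack is moved more than 30 mm or tipped (distance of tube_rack from where it was at the start of the episode above 0.03 m or angle between tube_rack's own z axis and vertical above 0.3 rad).
It fails at once if the tip box is moved more than 30 mm or tipped (distance of tip_box from where it was at the start of the episode above 0.03 m or angle between tip_box's own z axis and vertical above 0.3 rad).
It fails at once if the amber reagent bottle is moved more than 30 mm or tipped (distance of reagent from where it was at the start of the episode above 0.03 m or angle between reagent's own z axis and vertical above 0.3 rad).
Of jar1, jar2, jar3, jar4 only 3 to 4 are there at a start; the rules pass over those that are not, and their reading is None.
At some moment in a run one of jar1, jar2, jar3, jar4, plate may be knocked a few centimetres aside while the robot is not near it.
It also fails if it takes over 210 s, if anything falls off the work surface, if the arm or the gripper's body presses on something with over 40 N, if the wrist force passes 120 N, or if a joint passes its speed limit or range.

## Working session

There is one attempt and no reset: what is moved stays moved. The work goes in short steps, each a Python script; the robot and the scene stay as the last script left them, time stands still between calls to the robot, and variables do not carry over. Pictures are saved under pics/ and viewed, at most 14 in all, crops included, and the job is handed in when it is done.

```bash
mkdir -p pics; python3 - <<'E'
from workcell import arm
import cv2,numpy as np
for n in("scene","side","wrist"):
    im=arm.read_camera(n); cv2.imwrite(f"pics/{n}0.png",im[:,:,::-1]); p=arm.camera_params(n); print(n,p)
    if n!="wrist":
        R=cv2.Rodrigues(np.array(p["rvec"],float))[0]; print("cam pos",-R.T@np.array(p["tvec"]))
s=arm.read_state();print(s)
E
```

```text
scene {'vfov': 54.57257673976821, 'cx': 254.12256158166005, 'cy': 190.9671891087097, 'rvec': array([ 2.11514173,  0.62412107, -0.34666728]), 'tvec': array([-0.45014244, -0.10843914,  1.52309736])}
cam pos [ 1.10666568 -0.837174    0.78015613]
side {'vfov': 57.593336886962206, 'cx': 256.19435270019005, 'cy': 196.51129604258287, 'rvec': array([ 0.53502946, -2.73752749,  1.1048606 ]), 'tvec': array([0.53920701, 0.26267646, 0.81735619])}
cam pos [0.35918034 0.55345371 0.7697355 ]
wrist {'vfov': 62.168708765785276, 'cx': 258.6910945568019, 'cy': 194.2885892929219, 'T_tool_cam': array([[-8.23159846e-04, -9.69765889e-01, -2.44035743e-01,
         6.84481601e-02],
       [ 9.99998662e-01, -4.53248052e-04, -1.57195926e-03,
        -8.57420277e-04],
       [ 1.41382374e-03, -2.44036710e-01,  9.69764964e-01,
        -9.13343567e-02],
       [ 0.00000000e+00,  0.00000000e+00,  0.00000000e+00,
         1.00000000e+00]])}
{'t': 0.15, 'joint_positions': array([-1.34952918e+00,  4.94028936e-01,  1.34600616e+00, -8.19392727e-06,
        1.30246421e+00, -9.55102471e-02]), 'dq': array([-0.00040926, -0.00094885, -0.00122427, -0.00174239, -0.00161952,
        0.0001496 ]), 'joint_efforts': array([ 3.45570785e-03, -8.79193354e+01, -3.82054424e+01,  7.07256678e-02,
        5.01726160e-02, -8.91990567e-05]), 'position': array([ 0.19463745, -0.5936881 ,  0.29177647]), 'orientation': array([ 9.87482439e-01,  1.57728335e-01, -3.24278585e-05, -4.52184310e-04]), 'ft_force': array([-0.44764549, -0.59484924, -0.49802632]), 'wrist_torque': array([ 0.01826404,  0.01187216, -0.01716729]), 'finger_force': 0.0, 'grip_width': 1.001728421408498}
```

View pics/scene0.png

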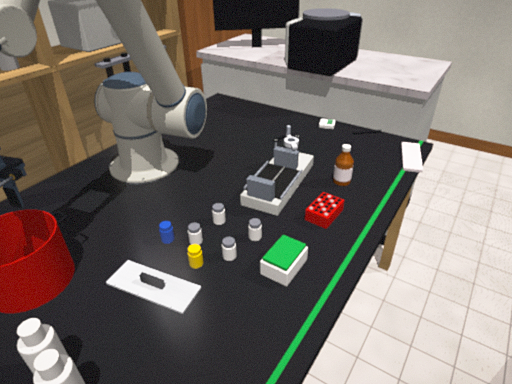

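View pics/side0.png

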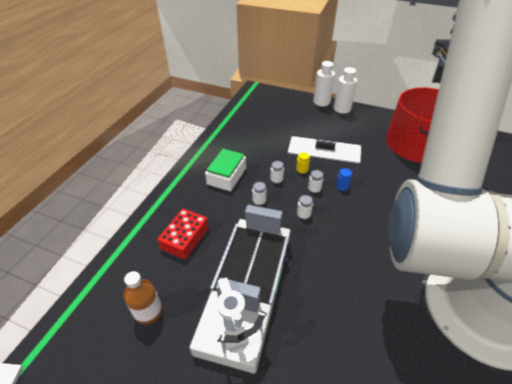

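Scene shows four white grey-capped jars at (218,213), (195,233), (255,229), (229,248). The blue (166,232) and yellow (195,256) look-alikes are excluded by colour. The plate is at (153,285) and the mixer around (278,180), with the collar at (290,140). In side view the jars are at (277,172), (260,193), (316,181), (305,207).

```bash
cat > h.py <<'E'
from workcell import arm
import cv2,numpy as np
from scipy.spatial.transform import Rotation as Ro
def cam(n,st=None):
    p=arm.camera_params(n); f=192/np.tan(np.radians(p["vfov"])/2)
    if n=="wrist":
        st=st or arm.read_state(); T=np.eye(4);T[:3,:3]=Ro.from_quat(st["orientation"]).as_matrix();T[:3,3]=st["position"]
        M=T@p["T_tool_cam"]; R=M[:3,:3];c=M[:3,3]
    else:
        Rc=cv2.Rodrigues(np.array(p["rvec"],float))[0];R=Rc.T;c=-R@np.array(p["tvec"])
    return f,p["cx"],p["cy"],R,c
def ray(C,u,v,z):
    f,cx,cy,R,c=C; d=R@np.array([(u-cx)/f,(v-cy)/f,1]); return c+d*(z-c[2])/d[2]
def proj(C,P):
    f,cx,cy,R,c=C; q=R.T@(np.array(P)-c); return np.array([cx+f*q[0]/q[2],cy+f*q[1]/q[2]])
def down(yaw):  # tool z down; tool y (closing) axis along world angle yaw
    y=np.array([np.cos(yaw),np.sin(yaw),0]);z=np.array([0,0,-1.]);x=np.cross(y,z)
    return Ro.from_matrix(np.c_[x,y,z]).as_quat()
def snap(n,name,k=1):
    st=arm.read_state(); im=arm.read_camera(n); cv2.imwrite(f"pics/{name}.png",im[:,:,::-1]); return im,cam(n,st)
E
python3 - <<'E'
from h import *
S=cam("scene");D=cam("side")
for nm,a,b,z in[("j",(218,206),(305,200),.06),("j",(195,226),(316,175),.06),("j",(255,222),(260,186),.06),("j",(229,241),(277,165),.06),("plate",(153,285),(325,151),.008),("collar",(290,142),(231,302),.134),("blk -y",(262,180),(266,213),.114),("blk +y",(287,150),(240,287),.114)
 ,("rack",(325,202),(184,225),.047),("tip",(286,250),(227,162),.062),("bot",(346,150),(133,279),.15),("blue",(166,225),(345,172),.06),("yel",(195,248),(303,156),.06)]:
    print(nm,ray(S,*a,z)[:2].round(3),ray(D,*b,z)[:2].round(3))
print(down(-1.349+0.0), arm.read_state()["orientation"], Ro.from_quat(arm.read_state()["orientation"]).as_matrix().round(2))
im=cv2.imread("pics/scene0.png")[195:315,100:270]; cv2.imwrite("pics/crop_s.png",cv2.resize(im,None,fx=4,fy=4,interpolation=cv2.INTER_CUBIC))
E
```

```text
j [ 0.481 -0.12 ] [ 0.483 -0.12 ]
j [ 0.484 -0.234] [ 0.482 -0.232]
j [ 0.625 -0.123] [ 0.62  -0.124]
j [ 0.608 -0.232] [ 0.606 -0.23 ]
plate [ 0.503 -0.435] [ 0.495 -0.42 ]
collar [0.532 0.257] [0.526 0.27 ]
blk -y [0.564 0.012] [0.551 0.011]
blk +y [0.535 0.23 ] [0.528 0.223]
rack [0.754 0.096] [0.758 0.078]
tip [ 0.763 -0.179] [ 0.754 -0.183]
bot [0.739 0.279] [0.725 0.306]
blue [ 0.407 -0.277] [ 0.404 -0.278]
yel [ 0.545 -0.306] [ 0.544 -0.303]
[0.9938571  0.11067099 0.         0.        ] [ 9.87482439e-01  1.57728335e-01 -3.24278585e-05 -4.52184310e-04] [[ 0.95  0.31 -0.  ]
 [ 0.31 -0.95  0.  ]
 [ 0.   -0.   -1.  ]]
```

View pics/crop_s.png

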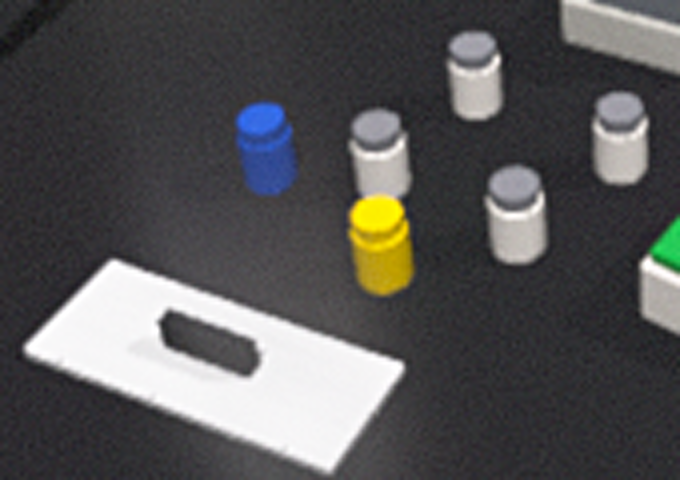

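The crop confirms four white jars with grey caps. The blue and yellow ones are look-alikes. The plate lies with its rib along its length. Next: close wrist views of both areas.

```bash
python3 - <<'E'
from h import *
import pickle
q=down(-np.pi/2)
o={}
for n,p in[("wj",(.55,-.25,.42)),("wm",(.58,.13,.40))]:
    arm.move_to(p,q); arm.dwell(.3); o[n]=snap("wrist",n)
pickle.dump(o,open("v.pkl","wb")); s=arm.read_state(); print(s["t"],s["joint_positions"])
E
```

```text
4.125 [ 1.19294601e-01  3.67160726e-01  1.25977156e+00 -3.84501075e-05
  1.51470357e+00  1.69079879e+00]
```

View pics/wj.png

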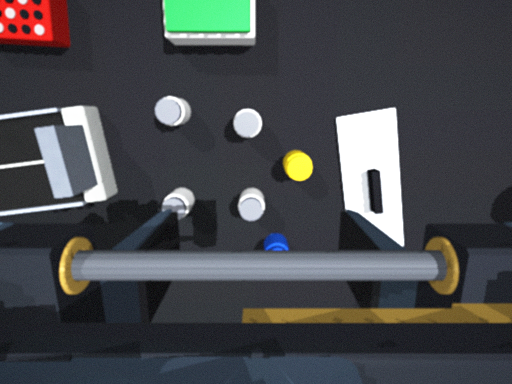

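View pics/wm.png

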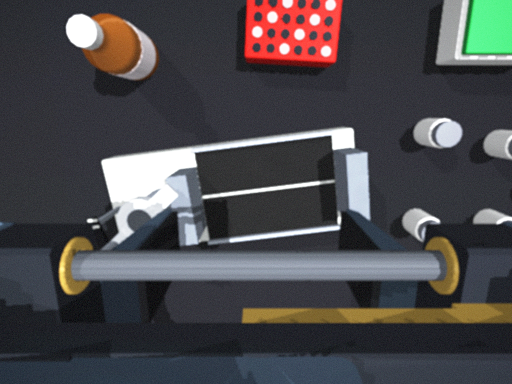

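The wrist view looks toward tool -x, and the gripper hides the lower half. I'll retake both from further back.

```bash
python3 - <<'E'
from h import *
import pickle
q=down(-np.pi/2)
o={}
for n,p in[("wm2",(.43,.13,.36)),("wj2",(.44,-.27,.40))]:
    arm.move_to(p,q); arm.dwell(.3); o[n]=snap("wrist",n)
pickle.dump(o,open("v.pkl","wb"))
S=o["wj2"]; im=S[0]; hsv=cv2.cvtColor(im,cv2.COLOR_RGB2HSV)
m=((hsv[:,:,1]<60)&(hsv[:,:,2]>110)).astype(np.uint8)*255; m[230:]=0
for c in cv2.findContours(m,cv2.RETR_EXTERNAL,cv2.CHAIN_APPROX_NONE)[0]:
    if cv2.contourArea(c)>150: print(cv2.boundingRect(c),cv2.contourArea(c))
a=cv2.resize(o["wm2"][0][0:220,60:400],None,fx=2.3,fy=2.3,interpolation=cv2.INTER_CUBIC);cv2.imwrite("pics/wm2c.png",a[:,:,::-1])
E
```

```text
(0, 127, 50, 10) 163.0
(223, 119, 29, 30) 643.0
(137, 119, 38, 30) 800.5
(331, 26, 75, 178) 10440.0
(0, 23, 33, 87) 1458.0
(216, 19, 32, 35) 803.0
(24, 16, 53, 114) 1206.5
(128, 3, 41, 36) 794.0
```

View pics/wm2c.png

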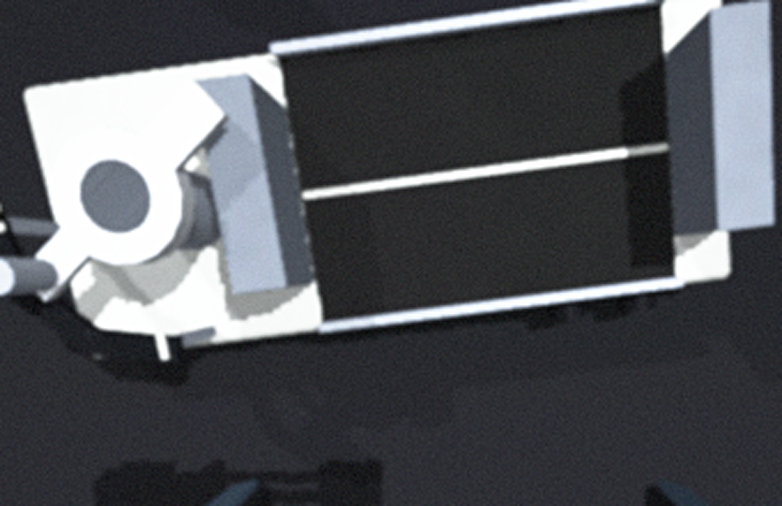

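View pics/wj2.png

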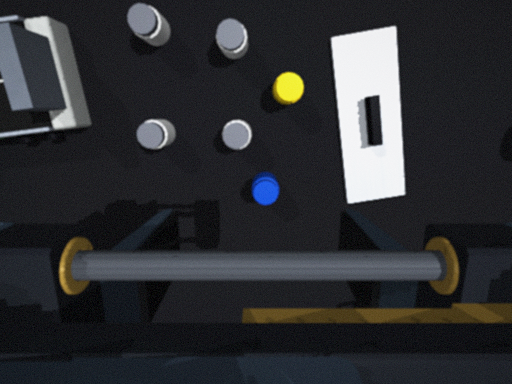

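Crop of the wrist view (scaled 2.3x, cropped from column 60):
- The centre line runs from crop (303,195) to (668,148).
- The collar axis is at (115,195) and its pin at about (20,275), so the collar is part-turned.
- -y block top corners are (711,10), (768,0), (774,223), (718,231).

The second view shows caps at (144,19), (232,36), (151,134), (236,134) and the plate centred at (370,115).

```bash
cat > est.py <<'E'
from h import *
def caps(im,C,rows=230):
    hsv=cv2.cvtColor(im,cv2.COLOR_RGB2HSV); out=[]
    m=((hsv[:,:,1]<60)&(hsv[:,:,2]>90)).astype(np.uint8)*255; m[rows:]=0
    for c in cv2.findContours(m,cv2.RETR_EXTERNAL,cv2.CHAIN_APPROX_NONE)[0]:
        if not 300<cv2.contourArea(c)<1600: continue
        k=np.zeros_like(m);cv2.drawContours(k,[c],-1,255,-1)
        v=hsv[:,:,2][k>0]; t,_=cv2.threshold(v.reshape(-1,1).copy(),0,255,cv2.THRESH_OTSU)
        g=((k>0)&(cv2.medianBlur(hsv[:,:,2],3)<t)).astype(np.uint8)
        g=cv2.morphologyEx(g,cv2.MORPH_OPEN,np.ones((5,5)))
        n,l,s,_=cv2.connectedComponentsWithStats(g)
        if n<2: continue
        i=1+np.argmax(s[1:,4]); q=cv2.findContours((l==i).astype(np.uint8),cv2.RETR_EXTERNAL,cv2.CHAIN_APPROX_NONE)[0][0]
        if len(q)<5: continue
        e=cv2.fitEllipse(cv2.convexHull(q)); out.append((np.round(e[0],1),np.round(e[1],1),t,ray(C,*e[0],.06)[:2].round(4)))
    return out
def plate(im,C,z=.008,rows=230):
    hsv=cv2.cvtColor(im,cv2.COLOR_RGB2HSV)
    m=((hsv[:,:,1]<60)&(hsv[:,:,2]>140)).astype(np.uint8)*255; m[rows:]=0
    c=max(cv2.findContours(m,cv2.RETR_EXTERNAL,cv2.CHAIN_APPROX_NONE)[0],key=cv2.contourArea)
    P=np.array([ray(C,*p[0],z)[:2] for p in c],np.float32); r=cv2.minAreaRect(P*1000)
    b=cv2.boxPoints(r); e=[b[1]-b[0],b[2]-b[1]]; L=max(e,key=np.linalg.norm)
    return np.array(r[0])/1000,r[1],np.arctan2(L[1],L[0])
E
python3 - <<'E'
from est import *
import pickle
o=pickle.load(open("v.pkl","rb"))
im,C=o["wj2"]
for c in caps(im,C): print(c)
print("plate",plate(im,C))
im,C=o["wm2"]
f=lambda x,y,z: ray(C,60+(x+.5)/2.3-.5,(y+.5)/2.3-.5,z)[:2]
a,b=f(303,195,.05),f(668,148,.05); d=a-b
yaw=np.arctan2(d[1],d[0])-np.pi/2
print("line",a,b,np.linalg.norm(d),"mid",(a+b)/2,"yaw",yaw)
u=np.array([np.cos(yaw),np.sin(yaw)]);v=np.array([-u[1],u[0]]);O=(a+b)/2
for nm,p,z in[("-y blk",(711,10),.114),("",(768,0),.114),("",(774,223),.114),("",(718,231),.114),("+y blk",(247,74),.114),("",(288,287),.114),("",(232,294),.114),("axis",(115,196),.134),("rail",(272,53),.058),("rail",(321,332),.058),("rail",(662,3),.058),("rail",(680,288),.058)]:
    w=f(*p,z)-O; print(nm,(w@u*1000).round(1),(w@v*1000).round(1))
m=(im.min(2)>150)
E
```

```text
(array([235.1, 135.5]), array([25.5, 27.5]), 180.0, array([ 0.4805, -0.2365]))
(array([150.7, 135.1]), array([26.1, 29.9]), 175.0, array([ 0.4811, -0.1237]))
(array([228.6,  50.6]), array([ 7.5, 11.1]), 136.0, array([ 0.5855, -0.2302]))
(array([164.9,  28.7]), array([ 8.5, 17.3]), 126.0, array([ 0.6105, -0.1521]))
plate (array([ 0.49949091, -0.43181284]), (244.4290313720703, 91.4847183227539), np.float32(0.16337796))
line [0.53314267 0.2117731 ] [0.55574766 0.02364107] 0.1894852134732968 mid [0.54444517 0.11770708] yaw 0.1195816336367781
-y blk 44.2 -97.0
 45.0 -120.4
 -43.5 -121.5
 -43.9 -96.9
+y blk 43.6 97.7
 -44.9 96.0
 -44.9 121.6
axis -0.2 155.6
rail 65.8 97.0
rail -70.3 95.6
rail 64.6 -92.9
rail -70.4 -95.3
```

```bash
python3 - <<'E'
from est import *
import pickle
o=pickle.load(open("v.pkl","rb"))
im,C=o["wj2"]; v=im.max(2)
for c in[(144,19),(232,36),(151,134),(236,134)]: print(c,im[c[1]-3:c[1]+4,c[0]-3:c[0]+4].mean((0,1)).round())
for c in[(160,30),(238,50),(170,134)]: print("body",c,im[c[1],c[0]])
im,C=o["wm2"]
a=cv2.resize(im[60:160,0:160],None,fx=5,fy=5,interpolation=cv2.INTER_CUBIC);b=cv2.resize(o["wj2"][0][0:70,110:270],None,fx=5,fy=5)[:,:800]
cv2.imwrite("pics/c2.png",a[:,:,::-1])
E
```

```text
(144, 19) [131. 137. 149.]
(232, 36) [142. 148. 160.]
(151, 134) [137. 141. 155.]
(236, 134) [142. 147. 160.]
body (160, 30) [114 114 117]
body (238, 50) [215 217 221]
body (170, 134) [118 121 120]
```

View pics/c2.png

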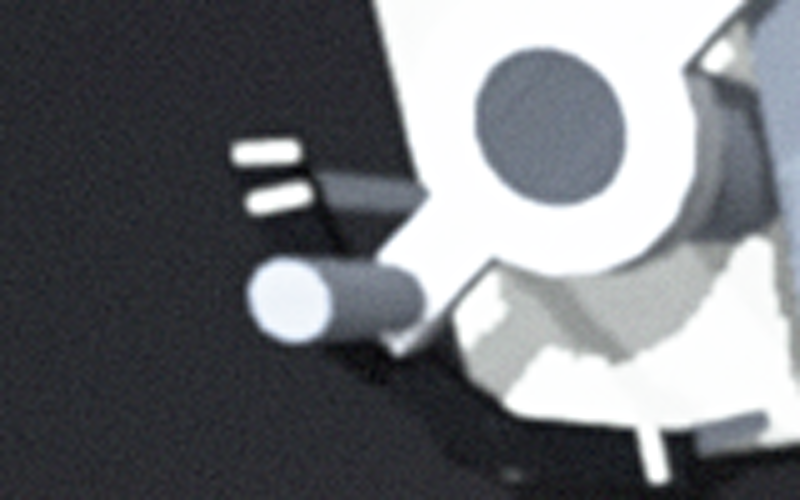

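Crop: pin top centre at (290,301), which is image (58,120). The axis is at image (110,85). The pin arm lies between the single bar (650,455) and the bar pair (265,175), so the collar is about mid-turn. Swinging it open now.

```bash
cat >> est.py <<'E'
YAW=.1196; O=np.array([.5444,.1177]); U=np.array([np.cos(YAW),np.sin(YAW)]); V=np.array([-U[1],U[0]])
mx=lambda x,y: O+x*U+y*V
def pinpos(t,r=.046): return mx(-r*np.cos(t),.156+r*np.sin(t))
def near(yaw,ref):  # half-turn equivalent closest to ref
    return ref+(yaw-ref+np.pi/2)%np.pi-np.pi/2
def tanyaw(t): return near(YAW-np.pi/2-t,-np.pi/2+.4-t) # clockwise with t
def caps(im,C,rows=230,z=.06):
    i=cv2.GaussianBlur(im,(3,3),0).astype(int); m=((i[:,:,2]-i[:,:,0]>7)&(i[:,:,2]-i[:,:,0]<40)&(i[:,:,2]>115)).astype(np.uint8); m[rows:]=0
    m=cv2.morphologyEx(m,cv2.MORPH_OPEN,np.ones((5,5))); out=[]
    for c in cv2.findContours(m,cv2.RETR_EXTERNAL,cv2.CHAIN_APPROX_NONE)[0]:
        if cv2.contourArea(c)<200: continue
        e=cv2.fitEllipse(cv2.convexHull(c)); 
        if max(e[1])<45: out.append((np.round(e[0],1),np.round(e[1],1),ray(C,*e[0],z)[:2].round(4)))
    return out
E
python3 - <<'E'
from est import *
import pickle
o=pickle.load(open("v.pkl","rb"))
for c in caps(*o["wj2"]): print(c)
im,C=o["wm2"]; p=ray(C,58,120.2,.168)[:2]; w=p-mx(0,.156); x,y=w@U,w@V
t=np.arctan2(y,-x); print("pin",p,np.hypot(x,y),t)
P=lambda t,z:[*pinpos(t),z]
arm.command_gripper(.55,20)
arm.move_to([*p,.30],down(tanyaw(t))); arm.movel([*p,.217],rate=.12)
arm.command_gripper(0,15); s=arm.read_state(); print("grip",s["grip_width"],s["finger_force"],s["ft_force"],s["joint_positions"][5])
for a in np.linspace(t,-.015,6)[1:]:
    arm.movel(P(a,.217),down(tanyaw(a)),rate=.06)
    print(a,arm.read_state()["ft_force"].round(1))
arm.dwell(.3);arm.command_gripper(.55); arm.movel(P(-.015,.30),rate=.15)
arm.move_to([.43,.13,.36],down(-np.pi/2)); arm.dwell(.2)
im,C=snap("wrist","open"); cv2.imwrite("pics/openc.png",cv2.resize(im[40:200,0:240],None,fx=3,fy=3)[:,:,::-1]); print(arm.read_state()["t"])
E
```

```text
(array([235.6, 134.9]), array([25.7, 27.2]), array([ 0.4813, -0.2371]))
(array([149.6, 134.3]), array([24.5, 27.4]), array([ 0.4822, -0.1224]))
(array([230.4,  33.7]), array([28.4, 29.5]), array([ 0.6049, -0.2328]))
(array([141.4,  17.9]), array([27.4, 30.3]), array([ 0.6226, -0.1241]))
pin [0.49381087 0.30529084] 0.045739428531820524 0.9162723445812896
grip 0.14575332579846223 15.000162720680237 [-0.70138034 -0.32188676  2.21864971] 2.8183448041409185
0.7300178756650317 [-0.2 -0.5  2.6]
0.5437634067487738 [-2.6  0.4  4.6]
0.3575089378325159 [-4.7  0.2  5.8]
0.17125446891625795 [-5.3 -0.6  7.8]
-0.015 [-7.7 -1.   8.6]
15.6667
```

View pics/openc.png

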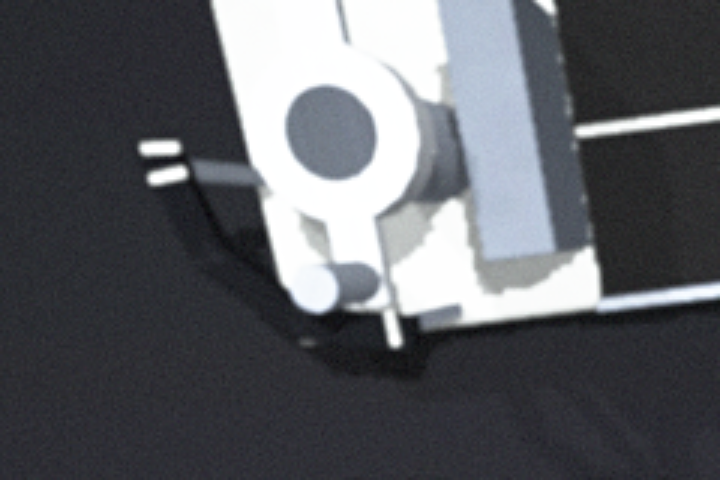

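```bash
cat > jars.py <<'E'
from est import *
def look(): 
    arm.move_to([.44,-.22,.40],down(-np.pi/2)); arm.dwell(.2); st=arm.read_state(); im=arm.read_camera("wrist")
    return [c[2] for c in caps(im,cam("wrist",st)) if .4<c[2][0]<.72 and -.42<c[2][1]<-.03 and np.hypot(*(c[2]-mx(0,-.11)))>.06]
def pick(p):
    q=down(YAW); arm.command_gripper(.75,15); arm.move_to([*p,.22],q); arm.movel([*p,.092],rate=.15)
    arm.command_gripper(0,15); s=arm.read_state(); w=s["grip_width"]; print("w",w,s["finger_force"].round(1))
    arm.movel([*p,.26],rate=.2); return w*.091
def place(y):
    q=down(YAW); p=mx(0,y); arm.move_to([*p,.26],q); arm.movel([*p,.165],rate=.15); arm.movel([*p,.1432],rate=.04)
    arm.dwell(.15); print("ft",arm.read_state()["ft_force"].round(1)); arm.command_gripper(.62); arm.dwell(.1); arm.movel([*p,.25],rate=.15)
E
python3 - <<'E'
from jars import *
im=cv2.imread("pics/open.png"); arm.move_to
C=None
L=look(); print(L)
p=max(L,key=lambda p:p[1]); print(p)
print(pick(p)); place(-.069); print(arm.read_state()["t"])
im,C=snap("wrist","j1up"); 
L=look(); print(L)
E
```

```text
[array([ 0.4811, -0.237 ]), array([ 0.4822, -0.1227]), array([ 0.6049, -0.2323]), array([ 0.6225, -0.1239])]
[ 0.4822 -0.1227]Traceback (most recent call last):
  File "<stdin>", line 6, in <module>
  File "jars.py", line 7, in pick
    arm.command_gripper(0,15); s=arm.read_state(); w=s["grip_width"]; print("w",w,s["finger_force"].round(1))
                                                                                  ^^^^^^^^^^^^^^^^^^^^^^^
AttributeError: 'float' object has no attribute 'round'
```

```bash
sed -i 's/s\["finger_force"\].round(1)/s["finger_force"]/' jars.py; python3 - <<'E'
from jars import *
s=arm.read_state(); print(s["grip_width"]*91,s["finger_force"])
arm.movel([*s["position"][:2],.26],rate=.2)
place(-.069)
for y in(-.023,.023,.069):
    L=look(); print([l.tolist() for l in L]); p=max(L,key=lambda p:p[1])
    w=pick(p)
    if not .035<w<.045: print("BAD"); break
    place(y)
arm.move_to([.43,.13,.38],down(-np.pi/2)); arm.dwell(.2)
im,C=snap("wrist","row")
for c in caps(im,C,z=.11): 
    d=c[2]-O; print(c[0],c[1],(d@U*1000).round(1),(d@V*1000).round(1))
snap("scene","row_s"); print(arm.read_state()["t"])
E
```

```text
39.34100758604791 15.000668317079544
ft [ 0.4 -0.9 -1.3]
[[0.4811, -0.2369], [0.6049, -0.2325], [0.6224, -0.1238]]
w 0.43591359304898813 15.000564604997635
ft [ 0.1  0.  -1.1]
[[0.481, -0.2368], [0.6048, -0.2324]]
w 0.4319191376074485 15.000565946102142
ft [-0.7  0.9 -0.9]
[[0.481, -0.2368]]
w 0.43570385852395505 15.000768005847931
ft [-0.3 -0.1 -1.1]
[118.3  85.7] [27.7 31.4] 3.1 165.7
[207.2  77.7] [32.5 35.7] -0.3 69.3
[249.5  71.4] [31.6 36.4] 0.5 23.6
[334.9  61.3] [34.6 37.5] -0.3 -67.3
[278.2  20.1] [33.3 40. ] 46.1 -12.0
58.3167
```

View pics/row.png

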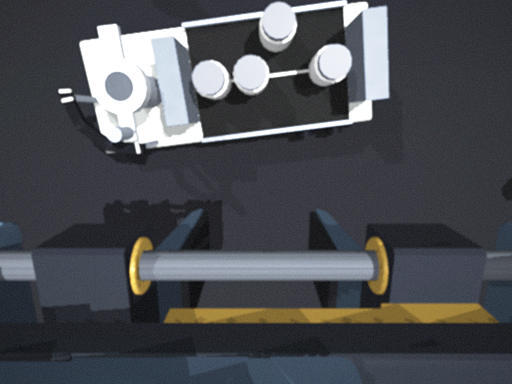

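Row view: three jars stand on the line at (207,78), (250,71) and (335,61). The fourth has been knocked aside to (278,20) near the +x rail but is still standing. I'll re-measure it closer and put it back, with the grip turned 30° to clear its neighbours.

```bash
python3 - <<'E'
from jars import *
def rowlook(n):
    arm.move_to([.47,.11,.36],down(-np.pi/2)); arm.dwell(.2); im,C=snap("wrist",n); r=[]
    for c in caps(im,C,z=.11):
        d=c[2]-O; d=np.array([d@U,d@V])
        if abs(d[1])<.09 and abs(d[0])<.07: r.append(d); print(c[0],c[1],(d*1000).round(1))
    return r
r=rowlook("r2"); j=max(r,key=lambda d:abs(d[0])); p=mx(*j); y0=YAW+np.pi/6
arm.command_gripper(.58,15); arm.move_to([*p,.26],down(y0)); arm.movel([*p,.147],rate=.1)
arm.command_gripper(0,15); print("w",arm.read_state()["grip_width"]*91)
arm.movel([*p,.26],rate=.15)
q=mx(0,-.022); arm.move_to([*q,.26],down(YAW)); arm.movel([*q,.17],rate=.15); arm.movel([*q,.1475],rate=.04); arm.dwell(.15)
arm.command_gripper(.60); arm.dwell(.1); arm.movel([*q,.25],rate=.15)
rowlook("r3"); print(arm.read_state()["t"])
arm.move_to([.44,-.27,.40],down(-np.pi/2)); arm.dwell(.3); im,C=snap("wrist","pl"); print("plate",plate(im,C))
E
```

```text
[187.5 115.6] [33.2 35.6] [ 0.1 68.6]
[230.1 110.5] [33.1 34.5] [-0.2 23.8]
[318.   99.6] [34.1 36.6] [ -0.2 -67.5]
[258.9  57.6] [35.  39.5] [ 47. -12.]
w 39.8247557743741
[187.1 116. ] [33.3 36. ] [-0.  68.6]
[229.8 110.6] [33.3 34.8] [-0.1 23.8]
[273.1 105.4] [32.5 35. ] [ -0.2 -21.4]
[317.8  99.8] [33.7 36.9] [ -0.3 -67.6]
69.1167
plate (array([ 0.49941187, -0.43197504]), (244.4777069091797, 91.39910888671875), np.float32(0.16248927))
```

View pics/r3.png

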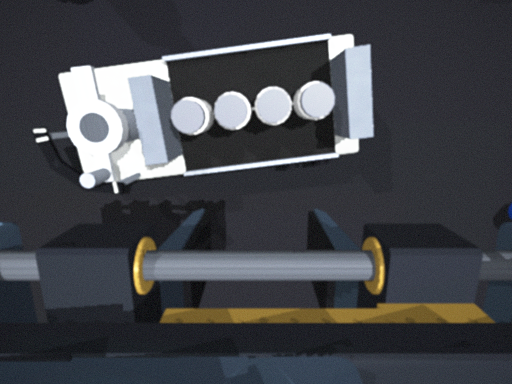

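All four jars now stand in a close row: (190,116), (232,110), (273,105), (316,100). Next I'll check the collar angle and refine the block-top pose from this same view, since the plate tolerance is tight.

```bash
python3 - <<'E'
from jars import *
# pose at r3: known commanded
p=np.array([.47,.11,.36]); C=cam("wrist",{"position":p,"orientation":down(-np.pi/2)})
im=cv2.imread("pics/r3.png")[:,:,::-1].copy(); im[230:]=0
w=ray(C,88.5,181,.168)[:2]-mx(0,.156); print("collar",np.hypot(w@U,w@V),np.arctan2(w@V,-(w@U)))
i=cv2.GaussianBlur(im,(3,3),0).astype(int); m=((i[:,:,2]-i[:,:,0]>8)&(i[:,:,2]>115)).astype(np.uint8)
m=cv2.morphologyEx(m,cv2.MORPH_OPEN,np.ones((5,5)))
for c in cv2.findContours(m,cv2.RETR_EXTERNAL,cv2.CHAIN_APPROX_NONE)[0]:
    if cv2.contourArea(c)<1200: continue
    P=np.array([ray(C,*q[0],.114)[:2]-O for q in c]);P=np.c_[P@U,P@V].astype(np.float32)*1000
    print(cv2.boundingRect(c),cv2.minAreaRect(P))
    print(cv2.boxPoints(cv2.minAreaRect(P)).round(1).tolist())
E
```

```text
collar 0.04700287147655641 -0.022440729171527563
(117, 75, 52, 91) ((-0.6203346252441406, 118.3276596069336), (90.33003997802734, 45.79563522338867), 0.5208097696304321)
[[-46.0, 140.8000030517578], [-45.599998474121094, 95.0], [44.79999923706055, 95.80000305175781], [44.29999923706055, 141.60000610351562]]
(344, 45, 30, 94) ((0.8441543579101562, -108.73100280761719), (90.58282470703125, 26.35175323486328), 0.11125035583972931)
[[-44.5, -95.5999984741211], [-44.400001525878906, -122.0], [46.20000076293945, -121.80000305175781], [46.099998474121094, -95.5]]
```

```bash
python3 - <<'E'
from jars import *
def pl(n):
    arm.move_to([.44,-.27,.40],down(-np.pi/2)); arm.dwell(.3); im,C=snap("wrist",n); r=plate(im,C); print(n,r); return r
c,_,a=pl("p1"); q=down(a-np.pi/2)
arm.command_gripper(.5,15); arm.move_to([*c,.20],q); arm.movel([*c,.091],rate=.1)
arm.command_gripper(0,15); s=arm.read_state(); print("w",s["grip_width"]*91,s["ft_force"].round(1))
arm.command_gripper(.5); arm.movel([*c,.20],rate=.15)
c2,_,a2=pl("p2"); n=np.array([-np.sin(a),np.cos(a)]); print("bias across rib mm",(c2-c)@n*1000,"along",(c2-c)@[n[1],-n[0]]*1000,"dyaw",a2-a)
print(arm.read_state()["t"])
E
```

```text
p1 (array([ 0.49943954, -0.43183295]), (244.34669494628906, 91.49018859863281), np.float32(0.16353172))
w 13.769078107604377 [-0.1 -1.2  2.1]
p2 (array([ 0.49908334, -0.42961136]), (244.42779541015625, 91.42770385742188), np.float32(0.1625642))
bias across rib mm 2.2499396236089693 along 0.010234123531960647 dyaw -0.0009675175
77.6333
```

The re-grip shows the camera reads about 2 mm toward +y at the plate. That is mostly scale error, and about 1 mm at the mixer. I'll place the plate with a 1 mm correction, then verify it.

```bash
python3 - <<'E'
from jars import *
c=np.array([.49943954,-.43183295]); a=.16353; YS=.123
arm.command_gripper(.5,40); arm.move_to([*c,.20],down(a-np.pi/2)); arm.movel([*c,.091],rate=.1)
arm.command_gripper(0,40); print("w",arm.read_state()["grip_width"]*91)
arm.movel([*c,.32],rate=.15)
p=mx(0,-.001); q=down(YS)
arm.move_to([*p,.32],q); arm.movel([*p,.222],rate=.12); arm.dwell(.2)
snap("side","hov")
arm.movel([*p,.2055],rate=.03); arm.dwell(.2); s=arm.read_state(); print(s["ft_force"].round(1),s["position"])
if s["ft_force"][2]<4 and s["ft_force"][2]>-3.5: pass
arm.command_gripper(.35); arm.dwell(.2); arm.movel([*p,.30],rate=.15)
arm.move_to([.47,.11,.36],down(-np.pi/2)); arm.dwell(.2); im,C=snap("wrist","seat"); P,sz,an=plate(im,C,.122); d=P-O
print("plate",(d@U*1000),(d@V*1000),sz,an-np.pi/2); print(arm.read_state()["t"])
E
```

```text
w 13.922603754162989
[ 0.1 -0.9 -3.4] [0.54454503 0.11672319 0.20543521]
plate -5.114731901457914 34.43802823254237 (127.18572998046875, 311.5873107910156) -3.021931
89.7667
```

View pics/seat.png

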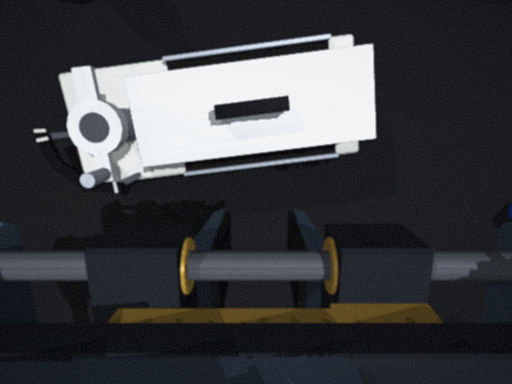

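The plate sits squarely on the blocks at (127..376, 44..167). I'll find its edges by intensity profiles along the nominal edges.

```bash
cat > edge.py <<'E'
from jars import *
def edges(im,C,z,hx,hy,which):
    g=cv2.GaussianBlur(im,(3,3),0).min(2).astype(np.float32); t=np.arange(-10,10.01,.25)
    for nm,(ax,sg,lo,hi) in which.items():
        o=[]
        for k in np.linspace(lo,hi,15):
            h=(hx if ax==0 else hy)*sg
            pts=[(h+sg*e*1e-3,k) if ax==0 else (k,h+sg*e*1e-3) for e in t]
            uv=np.array([proj(C,[*mx(*q),z]) for q in pts],np.float32)
            v=cv2.remap(g,uv[:,:1],uv[:,1:],cv2.INTER_LINEAR).ravel(); d=np.gradient(v); i=np.argmax(abs(d)); o.append((k,sg*t[i],d[i]))
        o=np.array(o); f=np.polyfit(o[:,0],o[:,1],1); print(nm,"median mm",np.median(o[:,1]).round(2),"slope",(f[0]/1000).round(4),"spread",o[:,1].std().round(2),o[:,1].round(1).tolist())
E
python3 - <<'E'
from edge import *
C=cam("wrist",{"position":np.array([.47,.11,.36]),"orientation":down(-np.pi/2)})
L=lambda n:cv2.imread(f"pics/{n}.png")[:,:,::-1].copy()
print("plate");edges(L("seat"),C,.122,.045,.122,{"x+":(0,1,-.09,.09),"x-":(0,-1,-.09,.09),"y-":(1,-1,-.035,.035),"y+":(1,1,-.035,.035)})
print("blocks");b=L("r3");edges(b,C,.114,.045,.122,{"-y block x+":(0,1,-.117,-.102),"x-":(0,-1,-.117,-.102),"+y block x+":(0,1,.102,.117),"x- ":(0,-1,.102,.117),"y-":(1,-1,-.035,.035)})
edges(b,C,.114,.045,.097,{"y- inner":(1,-1,-.035,.035),"y+ inner":(1,1,-.035,.035)})
E
```

```text
plate
x+ median mm 0.0 slope -0.0183 spread 3.93 [10.0, 9.2, 0.5, 0.2, -0.2, -0.5, 0.2, 0.0, -0.2, -0.5, 0.0, -0.2, -0.2, -0.5, 9.8]
x- median mm -0.25 slope 0.0196 spread 2.4 [-9.8, -0.0, -0.5, -0.0, -0.2, -0.2, -0.5, -0.2, -0.2, -0.0, -0.2, -0.0, -0.2, -0.2, 0.2]
y- median mm 0.5 slope 0.005 spread 0.28 [0.5, 0.2, 0.2, 0.2, 0.5, 1.0, 0.5, 0.8, 0.2, 0.5, 1.2, 0.8, 0.8, 0.5, 0.5]
y+ median mm -0.25 slope -0.0596 spread 2.29 [1.2, -0.8, 7.8, 3.5, 0.2, 0.0, -0.2, -0.2, -0.5, 0.0, -0.2, -1.5, -1.5, -1.0, -0.8]
blocks
-y block x+ median mm 1.0 slope 0.2142 spread 3.08 [1.0, 0.8, 1.0, 1.2, 1.0, 1.0, 0.8, 1.0, 0.8, 1.0, 0.2, 9.5, 10.0, 0.0, 0.0]
x- median mm 1.5 slope -0.1008 spread 2.83 [0.5, 0.5, 1.2, 1.2, 0.8, 1.5, 1.5, 1.5, 1.5, 1.5, 1.8, -10.0, 1.0, 1.5, 1.5]
+y block x+ median mm -1.0 slope 0.0183 spread 0.28 [-1.2, -1.0, -1.0, -1.0, -0.8, -0.8, -0.5, -1.5, -1.2, -1.2, -1.0, -1.0, -0.8, -0.8, -0.5]
x-  median mm -3.75 slope -0.1433 spread 0.79 [-3.5, -3.8, -3.2, -3.2, -3.0, -3.0, -3.2, -3.8, -4.0, -3.8, -4.5, -4.8, -4.8, -5.5, -5.2]
y- median mm 0.5 slope 0.0059 spread 0.35 [-0.2, 0.5, 0.8, 0.2, 0.2, 0.2, -0.2, 0.8, 0.5, 0.5, 0.2, -0.0, 1.0, 0.8, 0.5]
y- inner median mm 0.5 slope 0.0009 spread 0.25 [1.0, 0.2, 0.2, -0.0, 0.5, 0.5, 0.5, 0.5, 0.8, 0.5, 0.2, 0.8, 0.8, 0.5, 0.2]
y+ inner median mm -0.25 slope 0.0011 spread 0.3 [0.0, 0.0, -0.2, -0.5, -0.8, -0.8, -0.8, 0.0, -0.2, -0.5, 0.0, -0.5, 0.0, -0.5, 0.0]
```

The plate edges match the block edges within about 1 mm, and yaw is within about 0.01 rad. Locking the collar now.

```bash
python3 - <<'E'
from edge import *
t0=-.018; ty=lambda t:YAW+np.pi/2-t; P=lambda t,z:[*pinpos(t),z]
arm.command_gripper(.5,15); arm.move_to(P(t0,.30),down(ty(t0))); arm.movel(P(t0,.217),rate=.12)
arm.command_gripper(0,15); print("w",arm.read_state()["grip_width"]*91)
for a in np.linspace(t0,1.575,10)[1:]:
    arm.movel(P(a,.217),down(ty(a)),rate=.06); print(round(a,2),arm.read_state()["ft_force"].round(1))
arm.dwell(.3); arm.command_gripper(.5); arm.dwell(.2); arm.movel(P(1.575,.30),rate=.15)
arm.move_to([.47,.11,.36],down(-np.pi/2)); arm.dwell(.3); im,C=snap("wrist","fin")
edges(im,C,.122,.045,.122,{"x+":(0,1,-.07,.07),"x-":(0,-1,-.07,.07),"y-":(1,-1,-.035,.035)})
snap("scene","fin_s"); snap("side","fin_d"); print(arm.read_state()["t"])
a=cv2.imread("pics/fin.png")[:230]; b=cv2.imread("pics/fin_s.png")[100:330,130:400]
cv2.imwrite("pics/finc.png",np.hstack([a,b]))
E
```

```text
w 13.486573828874869
0.16 [0.2 0.8 3.5]
0.34 [3.1 0.7 2.4]
0.51 [ 6.1 -1.   1.2]
0.69 [ 5.9 -1.2  2.4]
0.87 [ 6.2 -4.3  3.2]
1.04 [ 4.8 -4.6  3.4]
1.22 [ 4.2 -6.4  4.7]
1.4 [ 3.3 -6.   5.5]
1.58 [ 2.  -6.7  7. ]
x+ median mm 0.0 slope -0.0258 spread 2.33 [9.2, 0.0, 0.5, 0.0, 0.0, 0.2, -0.5, 0.0, 0.2, -0.2, 0.0, 0.2, -0.5, -0.2, -0.2]
x- median mm -0.25 slope -0.0012 spread 0.32 [-0.5, 0.2, -0.2, -0.8, -0.8, -0.0, -0.2, -0.0, -0.0, -0.8, -0.5, -0.2, -0.0, -0.5, -0.8]
y- median mm 0.75 slope 0.0014 spread 0.27 [1.0, 1.0, 0.5, 0.8, 0.5, 0.2, 1.0, 1.0, 0.8, 0.8, 0.5, 0.5, 1.2, 0.8, 1.0]
100.7583
```

View pics/finc.png

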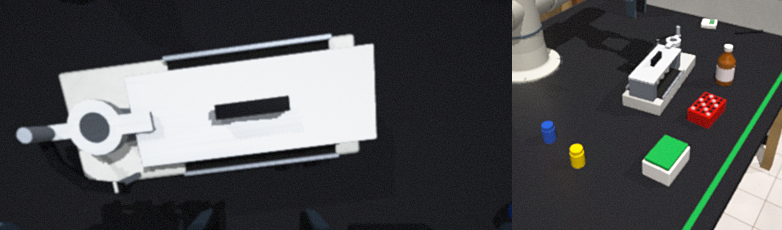

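The lug reaches over the plate with the pin at (23,135), between the bar pair. The plate is unmoved and the bystanders are in place. I'll check the angle, then hand in.

```bash
python3 - <<'E'
from edge import *
C=cam("wrist"); w=ray(C,23.5,135,.168)[:2]-mx(0,.156); t=np.arctan2(w@V,-(w@U)); print(t)
if t>1.46: print(arm.job_done())
E
```

```text
1.5721297358657502
the job is handed in; nothing more can be done
None
```

The job is handed in, with no verdict returned yet: four jars in a close row on the centre line (one had been knocked aside on the deck and was put back), the plate flush to about 1 mm, and the collar locked at 1.57 rad; the jars were last measured just before the plate covered them.

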